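# Turn the yellow chisel end for end in its tray

## Robot

A 6-joint arm with a two-finger parallel gripper is mounted at the origin on a cart in front of the work surface, level with it; the furniture and walls round the work are solid. World frame = base frame: x ahead of the robot, y to its left, z up, the work surface at z = 0. Lengths are in m, angles in degrees, forces in N, time in s.
With the tool pointing down it reaches from about 0.4 to 0.825 m from the base axis. Payload 7 kg.
Tool frame: the origin (TCP) lies between the finger pads; the fingertips stand 19 mm ahead of it and the grasp point (between the pads) is the TCP; z points along the fingers, y is the line along which they close (so a half turn about z gives the same grasp; the last joint's range is limited). The gripper opens to 88 mm and grips with 3 to 60 N. Pads are 19 mm wide; open, the fingers measure 130 mm over their backs; the gripper's body (78 mm by 193 mm) begins 47 mm behind the grasp point.
Start: joints at [-48.409, 20.546, 0.682, 0, -70.136, -16.507], TCP at [0.286, -0.611, 0.246] pointing down, gripper open.
Joint ranges: [-176.03, 176.03], [-82.01, 121.73], [-58.28, 71.71], [-173.87, 95.51], [-174.79, -0.11], [-173.66, 173.66]. Speed limits (degrees/s): [136.94, 136.94, 172.46, 180, 180, 180].

## Interface

Orientations are given as [roll, pitch, yaw] about the fixed x, y, z axes, in that order (R = Rz(yaw) Ry(pitch) Rx(roll)).
In Python, from plant import get_obs, snapshot, close_job, spot_in, spot_point gives the robot as it stands.
- The arm moves only by the tool play_rows, never from a script. Its argument "plan" is a list of rows, each a list of 6 numbers: the shift along the tool's x, y, z in cm, then the turn, a rotation vector about the tool's x, y, z in degrees. A call has 1 to 20 rows; each row shifts and turns the commanded pose from where the row before left it, along the tool's axes as they then stand; what a row does not reach is not made up. A row lasts 1/12 s, in which the tool goes at most 41.7 mm and 7.16 degrees, less where a joint would pass 70% of its speed; a pose out of reach is approached as far as the arm can. A call is refused whole if a number of a shift passes 4.17 or a number of a turn 7.16, either way. A call with a gripper value outside its range is refused whole. "grip" is the finger opening in cm, from 0 to 8.76, set as the call begins (left out, the last holds). The fingers move at their own pace and stop on an object; the grip force is fixed at half the most. Time passes only in rows, so rows that do not move let the fingers close. It gives the time, the measured TCP pose, the force, the opening and the grip force at its end, in the units of the state.
- get_obs(): the state, without advancing time (a new reading comes with each control period).
- snapshot(name): name is "side" or "top" or "wrist"; returns a dict with "frame" (400x640x3 uint8, red, green, blue), "fx", "fy", "cx", "cy" (pixels), "position" and "attitude" of the camera in the world. Camera axes: x right, y down, z forward; pixel columns grow to the right and rows downward; lengths in m; the calibration is good to about 2 mm. A picture is of the moment at which its call begins. There is no depth.
- close_job(): hands the job in; it is judged then, once.
Trained networks look in the newest picture that a camera, given by its name, has taken for a name from the list of things; names that differ only in an ending like _2 or _b are one class to them, and where a whole thing is asked for, a point or a joint stands for the part that bears it (a point fixed in the world has none). Each returns a list of dicts, best first, with "score" (0 to 1); they miss things now and then, are a little off and sometimes report something else, mostly with a low value. They report only what shows in the picture. A call takes as long as a camera call. They do not tell look-alikes from the thing itself.
- spot_in(camera, thing): "position" ([x, y, z] in m, in world coordinates, good to about 4 mm: the middle of the surface that is visible of it).
- spot_point(camera, thing): "position" ([x, y, z] in m, in world coordinates, good to about 4 mm: a listed point, or the origin of a listed thing).
The state is a dict: "clock": time; "joint_pos": joint angles; "qvel": joint speeds; "tau": joint torques, N m; "tool_pos": TCP position; "orientation": TCP orientation; "force": force on the tool from outside, world axes, zero at the start; "moment": the same for the moment, N m; "opening": finger opening in m; "gripper_force": force on a finger pad.
Only numpy, scipy, OpenCV 4.12 (cv2) and the standard library are available. Lean on these libraries where they do the work, as an engineer would, in place of code of your own. Each camera call takes 0.05 s, during which the arm holds its last target. There are 200 camera calls.

## Task

In the two-lane wooden tray the yellow-handled chisel lies the wrong way round, with its handle at the green edge guard. Lift it clear of everything around it, turn it end for end and lay it gently, still held, back flat and straight in the middle of its own lane, with its cutting edge toward the green guard just as the red chisel lies. Let go of it, and leave the red chisel and the jar of brass screws where they are.

Things in the scene. Friction and masses are not known exactly. Their poses are not given: they have to be found in the camera images.
- yellow_chisel_mid (a point): Yellow-handled chisel, loose, 240 mm long, 0.12 to 0.24 kg. Point: half-way along it, 10.5 mm above its underside. +y points to the handle end, z up. Handle (27 wide, 21 high) from y = 8 to 120 mm; neck 14 mm thick at y = -10 to 10; blade 20 x 4 mm, cutting edge at y = -120. It balances near y = 40: grip across the handle at y = 25 to 45. It starts in either lane.
- tray: Fixed plywood tray, x -130 to 143 mm, 186 mm wide. Origin: mid-width, underside on the bench. x runs along the lanes to the green guard (away from the robot), z up. Floor 10 mm above the bench. Two lanes, centres at y = 45 and -45 mm, each 84 mm wide between ribs 6 mm thick and 12 mm above the floor. Lane middle along x: x = 0. Near end open.
- tray_guard (a point): Middle of the inner face of the tray's green guard, the low wall 6 mm thick across the far end, 30 mm above the tray floor: this point is at tray x = 137 mm, y = 0, 25 mm above the bench.
- red_chisel: Red-handled chisel, 225 x 27 x 21 mm, loose, in the other lane, the right way round. Leave it. Origin: centre of its underside; +y points to its handle end.
- jar: Closed glass jar of brass screws (looks pale yellow, with a flat pale lid), 58 mm across and 75 mm tall, loose, standing on the bench beside the tray's +y side. Leave it. Origin: centre of its underside.
There are look-alikes about, which are no part of the job. Of the things that look like the part that bears yellow_chisel_mid, the larger one is meant.

How it is judged:
By the outcome, as a careful person would: the job done as asked, in the order asked, and still so for the second after the job is handed in, with the robot touching nothing.
It also fails if it takes over 45 s, if anything falls off the work surface, if the arm or the gripper's body presses on something with over 40 N, if the wrist force passes 120 N, or if a joint passes its speed limit or range.

## Working session

There is one attempt and no reset: what is moved stays moved. The work goes in short steps, Python scripts to look and compute and a tool call to move; the robot and the scene stay as the last step left them, time stands still between calls to the robot, and variables do not carry over. Pictures are saved under pics/ and viewed, at most 10 in all, crops included, and the job is handed in when it is done.

Besides the shell and the picture viewer there is one more tool, called after ">>>" by a JSON object that holds its "fn" and its "kwargs". play_rows: Moves the arm, as the interface text tells. Its arguments: {"type":"object","properties":{"plan":{"type":"array","items":{"type":"array","items":{"type":"number"}}},"grip":{"type":"number"}},"required":["plan"]}

```bash
mkdir -p pics; ls
python3 - <<'E'
from plant import *
import cv2
for n in ["top","side"]:
    s=snapshot(n); cv2.imwrite(f"pics/{n}0.png",s["frame"][:,:,::-1])
    print(n,s["fx"],s["cx"],s["cy"],s["position"],s["attitude"])
    for t in ["yellow_chisel_mid","tray","tray_guard","red_chisel","jar"]:
        print(t,[(round(d["score"],2),[round(float(v),3) for v in d["position"]]) for d in spot_point(n,t)], [(round(d["score"],2),[round(float(v),3) for v in d["position"]]) for d in spot_in(n,t)] if t!="tray_guard" else "")
o=get_obs();print(o["clock"],o["tool_pos"],o["orientation"],o["opening"])
E
```

```text
pics
top 396.9684643865656 316.04579459917386 193.9238712443654 [0.34121499 0.0596563  0.86950289] [-1.68559723e+02  1.30541259e-01 -8.00706818e+01]
yellow_chisel_mid [(0.62, [0.469, 0.002, 0.018]), (0.61, [0.383, 0.281, 0.011]), (0.5, [0.61, -0.041, 0.029])] [(0.9, [0.481, 0.0, 0.023]), (0.84, [0.389, 0.277, 0.016])]
tray [(0.77, [0.469, -0.039, -0.002])] [(0.76, [0.479, -0.046, 0.007]), (0.45, [0.442, -0.08, 0.025])]
tray_guard [(0.97, [0.609, -0.039, 0.028]), (0.24, [0.469, 0.0, 0.02])] 
red_chisel [(0.59, [0.474, -0.085, 0.004]), (0.32, [0.448, 0.117, -0.0])] [(0.86, [0.442, -0.081, 0.022])]
jar [(0.92, [0.448, 0.12, -0.003])] [(0.86, [0.441, 0.115, 0.074])]
side 437.76875421326406 319.20791024611435 196.0465919156975 [0.24432514 0.80429242 0.75849117] [-132.36500897    0.7085486  -162.05295454]
yellow_chisel_mid [(0.69, [0.386, 0.282, 0.007])] [(0.71, [0.483, 0.009, 0.017]), (0.63, [0.392, 0.281, 0.002])]
tray [(0.87, [0.468, -0.036, -0.005])] [(0.75, [0.486, -0.032, 0.005])]
tray_guard [(0.56, [0.612, -0.039, 0.025])] 
red_chisel [(0.57, [0.471, -0.086, 0.005])] [(0.85, [0.433, -0.077, 0.019]), (0.66, [0.493, -0.038, 0.014])]
jar [(0.75, [0.448, 0.118, -0.004])] [(0.95, [0.442, 0.134, 0.043])]
1.0 [ 0.28617063 -0.61130538  0.24556446] [-1.79999633e+02 -4.56843552e-04 -1.54910948e+02] 0.08788945514354278
```

View pics/top0.png

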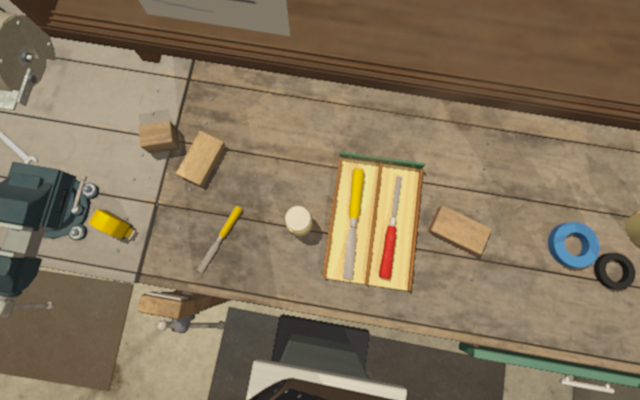

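View pics/side0.png

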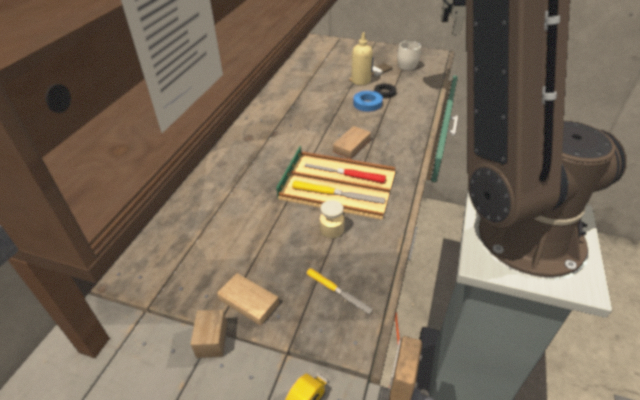

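The top picture shows two yellow chisels: one in the tray's left lane (about 355,222), larger, with its handle at the green guard (380,160), and a shorter one on the bench (220,240). The tray one fits the description. The jar is at (298,221) and the red chisel at (392,228). The side picture agrees. The jar stands close to where the gripper body will be, so I'll grip high on the handle.

I'll move over the tray and confirm from near.

>>> {"fn": "play_rows", "kwargs": {"plan": [[-1.3, 1.4, -0.6, 0, 0, 0], [-2.6, 2.8, -0.3, 0, 0, 0], [-2.6, 2.8, -0.3, 0, 0, 0], [-2.6, 2.8, -0.3, 0, 0, 0], [-2.6, 2.8, -0.3, 0, 0, 0], [-2.6, 2.8, -0.3, 0, 0, 0], [-2.6, 2.8, -0.3, 0, 0, 0], [-2.6, 2.8, -0.3, 0, 0, 0], [-2.6, 2.8, -0.3, 0, 0, 0], [-2.6, 2.8, -0.3, 0, 0, 0], [-2.6, 2.8, -0.3, 0, 0, 0], [-2.6, 2.8, -0.3, 0, 0, 0], [-2.6, 2.8, -0.3, 0, 0, 0], [-2.6, 2.8, -0.3, 0, 0, 0], [-2.6, 2.8, -0.3, 0, 0, 0], [-2.0, 2.0, 0, 0, 0, 0], [0, 0, 0, 0, 0, 6.3], [0, 0, 0, 0, 0, 6.3], [0, 0, 0, 0, 0, 6.3], [0, 0, 0, 0, 0, 6.2]], "grip": 3.7}}

```text
clock: 2.67
tool_pos: [0.4651, -0.0568, 0.2937]
orientation: [180.0, 0.0, 179.7]
force: [-0.1, -0.4, -0.1]
opening: 0.0373
gripper_force: 0.0
```

Run:
```python
from plant import *
import cv2
s=snapshot("wrist"); cv2.imwrite("pics/wrist0.png",s["frame"][:,:,::-1])
print(s["fx"],s["fy"],s["cx"],s["cy"],s["position"],s["attitude"])
for t in ["yellow_chisel_mid","tray","tray_guard","red_chisel","jar"]:
    print(t,[(round(d["score"],2),[round(float(v),4) for v in d["position"]]) for d in spot_point("wrist",t)])
o=get_obs();print(o["clock"],o["tool_pos"],o["orientation"],o["opening"],o["joint_pos"])
```

```text
285.3973599599616 285.3973599599616 321.6835685991767 200.90756200091374 [ 0.39182479 -0.0572042   0.43192936] [ 1.6426324e+02 -1.1757229e-03  8.9699987e+01]
yellow_chisel_mid [(0.9, [0.3811, 0.2796, 0.0054]), (0.63, [0.4627, 0.0063, 0.0189])]
tray [(0.74, [0.472, -0.045, -0.0002])]
tray_guard [(0.64, [0.611, -0.0374, 0.0231])]
red_chisel [(0.93, [0.4685, -0.0792, 0.0087])]
jar [(0.63, [0.4482, 0.1167, -0.0001])]
2.9667 [ 0.4650579  -0.05728058  0.29362594] [ 1.79998890e+02  8.19458508e-03 -1.79855595e+02] 0.03699276904051913 [ 1.71421030e+01 -1.14363823e+00 -1.97108015e+01  1.40723138e-03
 -7.14246756e+01 -1.06998146e+02]
```

View pics/wrist0.png

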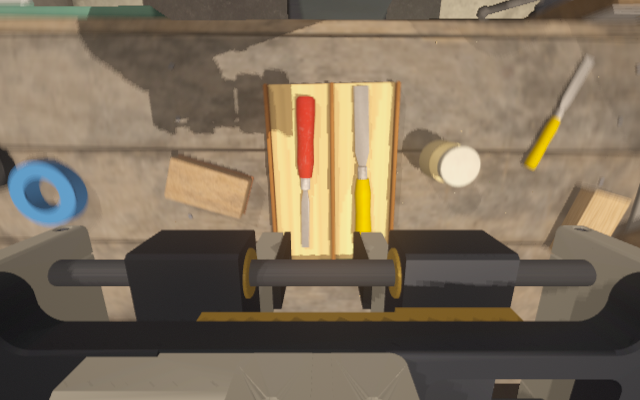

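The wrist picture shows the red chisel at (305,170) in the left lane and the yellow one at (362,160) in the right, its handle toward the gripper at (362,205). The smaller look-alike is at (560,110), outside the tray. Next I'll make an enlarged crop and segment the colours.

```bash
cat > h.py <<'E'
import numpy as np, cv2
from plant import *
from scipy.spatial.transform import Rotation as Ro
def proj(s,p,z):
    p=np.atleast_2d(p).astype(float)
    R=Ro.from_euler("xyz",s["attitude"],degrees=True).as_matrix()
    d=np.c_[(p[:,0]-s["cx"])/s["fx"],(p[:,1]-s["cy"])/s["fy"],np.ones(len(p))]@R.T
    c=np.array(s["position"]); return c+d*((z-c[2])/d[:,2])[:,None]
def mask(s,lo,hi):
    return cv2.inRange(cv2.cvtColor(s["frame"],cv2.COLOR_RGB2HSV),lo,hi)
def blobs(s,lo,hi,z,mn=60):
    m=mask(s,lo,hi); n,l,st,c=cv2.connectedComponentsWithStats(m)
    for i in range(1,n):
        if st[i,4]<mn: continue
        v,u=np.nonzero(l==i); P=proj(s,np.c_[u,v],z)[:,:2]
        mu=P.mean(0); w,V=np.linalg.eigh(np.cov((P-mu).T)); a=V[:,1]*np.sign(V[0,1]); q=(P-mu)@a; r=(P-mu)@V[:,0]
        print("  px",c[i].round(),st[i,4],"mean",mu.round(4),"yaw",np.degrees(np.arctan2(a[1],a[0])).round(1),"ends",(mu+a*q.min()).round(4),(mu+a*q.max()).round(4),"wid",np.ptp(r).round(4))
E
python3 - <<'E'
from h import *
ims=[]
for n,(x0,x1,y0,y1) in {"top":(280,440,140,300),"wrist":(260,420,75,235)}.items():
    s=snapshot(n); print(n)
    print(" yellow");blobs(s,(20,200,120),(32,255,255),0.0205)
    print(" red");blobs(s,(0,190,90),(6,255,255),0.0205);
    print(" green");blobs(s,(60,90,30),(90,255,160),0.04)
    ims.append(cv2.resize(s["frame"][y0:y1,x0:x1,::-1],(400,400),interpolation=cv2.INTER_CUBIC)if 0 else cv2.resize(s["frame"][y0:y1,x0:x1,::-1],None,fx=2.5,fy=2.5,interpolation=cv2.INTER_CUBIC))
cv2.imwrite("pics/crop1.png",np.hstack(ims))
E
```

```text
top
 yellow
 red
  px [388. 237.] 88 mean [ 0.4448 -0.077 ] yaw -10.8 ends [ 0.4096 -0.0703] [ 0.4669 -0.0812] wid 0.0154
  px [386. 268.] 159 mean [ 0.3793 -0.0807] yaw 2.5 ends [ 0.3599 -0.0815] [ 0.405  -0.0796] wid 0.0221
 green
wrist
 yellow
  px [542. 142.] 621 mean [0.4212 0.2541] yaw -20.1 ends [0.3869 0.2667] [0.4547 0.2419] wid 0.0187
  px [363. 206.] 779 mean [0.5159 0.0042] yaw 3.1 ends [0.4738 0.0019] [0.5588 0.0065] wid 0.0235
 red
  px [305. 133.] 1057 mean [ 0.4099 -0.081 ] yaw 0.1 ends [ 0.3611 -0.081 ] [ 0.4713 -0.0809] wid 0.0239
 green
```

View pics/crop1.png

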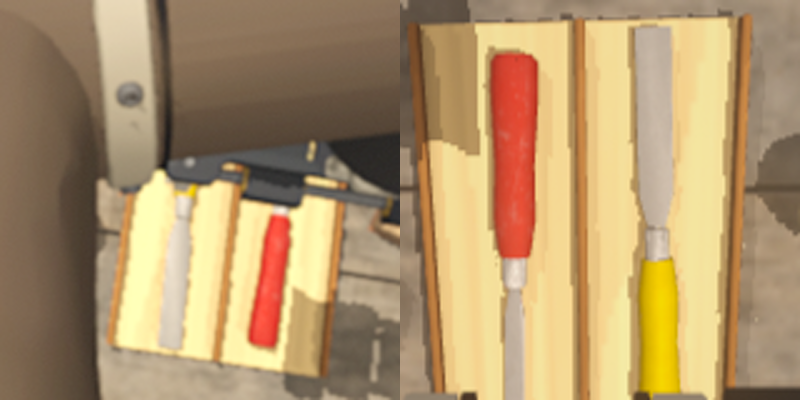

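The crop confirms it: the full-size yellow chisel is in the lane beside the red one, blade toward the robot.

Run:
```python
from h import *
s=snapshot("wrist")
for n,p,z in [("blade tip",(361.6,86.2),.018),("neck",(362.8,171),.02),("handle",(363.6,231),.022),("midrib a",(331.6,83),.022),("midrib b",(331.6,233),.022),("Lrib a",(265.6,86.2),.022),("Lrib b",(276,233),.022),("Rrib a",(398.4,82),.022),("Rrib b",(393.2,233),.022),("red tip",(306,97),.02),("red neck",(305.4,183),.02),("red blade",(305.4,232),.018)]:
    print(n,proj(s,p,z)[0].round(4))
```

```text
blade tip [ 0.347  -0.0042  0.018 ]
neck [0.4625 0.0018 0.02  ]
handle [0.5552 0.0064 0.022 ]
midrib a [ 0.3435 -0.045   0.022 ]
midrib b [ 0.5586 -0.0427  0.022 ]
Lrib a [ 0.3476 -0.1334  0.022 ]
Lrib b [ 0.5586 -0.1284  0.022 ]
Rrib a [0.3422 0.0442 0.022 ]
Rrib b [0.5585 0.0522 0.022 ]
red tip [ 0.361  -0.0795  0.02  ]
red neck [ 0.4804 -0.0821  0.02  ]
red blade [ 0.5586 -0.0833  0.018 ]
```

>>> {"fn": "play_rows", "kwargs": {"plan": [[-0.6, 0.9, 1.0, 0, 0, -2.7], [-0.7, 1.0, 3.0, 0, 0, 0], [-0.7, 1.0, 3.2, 0, 0, 0], [-0.7, 1.0, 3.2, 0, 0, 0], [-0.7, 1.0, 3.2, 0, 0, 0], [-0.9, 1.0, 3.2, 0, 0, 0], [0, 0, 2.5, 0, 0, 0], [0, 0, 1.0, 0, 0, 0], [0, 0, 0, 0, 0, 0]]}}

```text
clock: 3.87
tool_pos: [0.5041, 0.0029, 0.0883]
orientation: [-179.9, -0.3, -177.3]
force: [0.3, 0.1, 0.2]
opening: 0.0372
gripper_force: 0.0
```

Run:
```python
from h import *
s=snapshot("wrist"); cv2.imwrite("pics/wrist2.png",s["frame"][:,:,::-1])
print(" yellow");blobs(s,(20,200,120),(32,255,255),0.0205)
o=get_obs();print(o["clock"],o["tool_pos"],o["orientation"],o["opening"])
```

```text
yellow
  px [324. 221.] 2269 mean [0.5048 0.0039] yaw 3.2 ends [0.4732 0.0021] [0.5364 0.0057] wid 0.0232
  px [325. 299.] 826 mean [0.5724 0.0078] yaw 61.8 ends [ 0.5645 -0.007 ] [0.5797 0.0214] wid 0.0327
3.9167 [0.50526083 0.00312383 0.0901432 ] [-1.79944330e+02 -1.24674383e-01 -1.77285756e+02] 0.03698056188026453
```

View pics/wrist2.png

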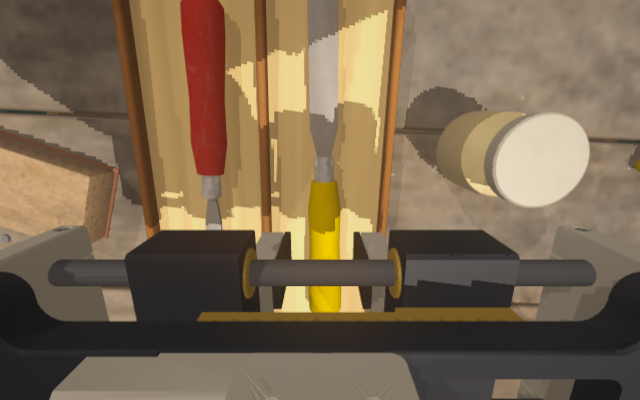

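The handle sits between the open fingers at (324,221), and the jar at (520,160) is clear of the gripper. I'll descend and close.

>>> {"fn": "play_rows", "kwargs": {"plan": [[0, 0.1, 1.0, 0, 0, -0.4], [0, 0, 1.5, 0, 0, 0], [0, 0, 1.2, 0, 0, 0], [0, 0, 0.8, 0, 0, 0], [0, 0, 0.6, 0, 0, 0], [0, 0, 0.4, 0, 0, 0], [0, 0, 0, 0, 0, 0], [0, 0, 0, 0, 0, 0]]}}

```text
clock: 4.58
tool_pos: [0.506, 0.0045, 0.036]
orientation: [180.0, 0.0, -176.9]
force: [-0.7, 0.3, 0.2]
opening: 0.0368
gripper_force: 0.0
```

>>> {"fn": "play_rows", "kwargs": {"plan": [[0, 0, 0, 0, 0, 0], [0, 0, 0, 0, 0, 0], [0, 0, 0, 0, 0, 0], [0, 0, 0, 0, 0, 0], [0, 0, 0, 0, 0, 0], [0, 0, 0, 0, 0, 0], [0, 0, 0, 0, 0, 0], [0, 0, 0, 0, 0, 0]], "grip": 1.5}}

```text
clock: 5.25
tool_pos: [0.506, 0.0046, 0.036]
orientation: [180.0, 0.0, -176.9]
force: [-0.6, 0.8, 5.5]
opening: 0.0237
gripper_force: 30.0
```

>>> {"fn": "play_rows", "kwargs": {"plan": [[0, 0, -0.2, 0, 0, 0], [0, 0, -0.4, 0, 0, 0], [0, 0, -0.8, 0, 0, 0], [0, 0, -1.2, 0, 0, 0], [0, 0, -1.6, 0, 0, 0], [0, 0, -2.0, 0, 0, 0], [0, 0, -2.0, 0, 0, 0], [0, 0, -2.0, 0, 0, 0], [0, 0, -2.0, 0, 0, 0], [0, 0, -1.6, 0, 0, 0], [0, 0, -1.2, 0, 0, 0], [0, 0, -0.6, 0, 0, 0], [0, 0, 0, 0, 0, 0], [0, 0, 0, 0, 0, 0]]}}

```text
clock: 6.42
tool_pos: [0.5053, 0.0045, 0.1914]
orientation: [180.0, -0.0, -176.9]
force: [-0.6, 0.4, -1.7]
opening: 0.024
gripper_force: 30.0
```

Run:
```python
from h import *
s=snapshot("wrist"); t=snapshot("side")
a=s["frame"][0:320,100:500,::-1]; b=cv2.resize(t["frame"][80:260,240:440,::-1],None,fx=2,fy=2,interpolation=cv2.INTER_CUBIC)[:320]
cv2.imwrite("pics/lift.png",np.hstack([a,b]))
o=get_obs();print(o["clock"],o["tool_pos"],o["orientation"],o["opening"],o["force"],o["moment"],o["joint_pos"])
```

```text
6.5167 [0.50497734 0.00432856 0.19059457] [-1.79985621e+02 -9.89933973e-02 -1.76927321e+02] 0.02374768665901084 [ 0.28118012 -0.31929214 -2.13472638] [-0.03240907 -0.00705035  0.04825347] [ 2.27974474e+01  7.15408917e+00 -2.48961119e+01 -2.34241707e-02
 -5.80478390e+01 -1.09712343e+02]
```

View pics/lift.png

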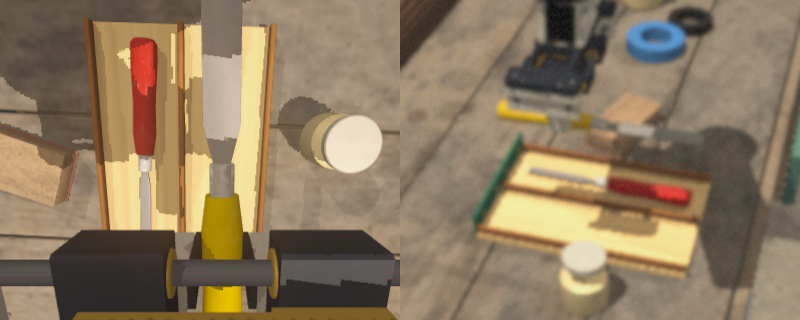

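The chisel is held clear and level, handle at (320,250) in the wrist frame; the red chisel and jar have not moved. Before turning, I'll measure the empty lane.

Run:
```python
from h import *
s=snapshot("wrist"); h=cv2.cvtColor(s["frame"],cv2.COLOR_RGB2HSV)
m=mask(s,(6,110,70),(16,255,215)); m[:,:180]=0; m[:,385:]=0; m[:20]=0; m[230:]=0
for nm,f0,f1 in [("L",(192,20),(208,230)),("M",(284,22),(282,230)),("R",(376,25),(362,230))]:
    P=[]
    for v in range(30,226):
        c=f0[0]+(f1[0]-f0[0])*(v-f0[1])/(f1[1]-f0[1]); u0=int(c)-9
        k=np.nonzero(m[v,u0:u0+19])[0]
        if len(k)>=2: P.append((u0+k.mean(),v,len(k)))
    P=np.array(P); 
    if len(P)<20: print(nm,len(P)); continue
    X=proj(s,P[:,:2],.022); a=np.polyfit(X[:,0]-.47,X[:,1],1); r=X[:,1]-np.polyval(a,X[:,0]-.47); k=abs(r)<.003; a=np.polyfit(X[k,0]-.47,X[k,1],1)
    print(nm,len(P),"yaw",np.degrees(a[0]).round(2),"y@.47",a[1].round(4),"w",np.median(P[:,2]),"x",X[:,0].min().round(3),X[:,0].max().round(3))
for n in ["side","top"]:
    t=snapshot(n)
    for k in ["tray","tray_guard","red_chisel"]:
        print(n,k,[(round(d["score"],2),np.round(d["position"],4)) for d in spot_point(n,k)])
t=snapshot("side"); cv2.imwrite("pics/t.png",cv2.resize(t["frame"][130:250,260:420,::-1],None,fx=5,fy=5,interpolation=cv2.INTER_CUBIC))
```

```text
L 196 yaw 1.38 y@.47 -0.1294 w 9.0 x 0.355 0.553
M 196 yaw 1.44 y@.47 -0.0413 w 7.0 x 0.35 0.549
R 196 yaw 1.56 y@.47 0.0472 w 7.0 x 0.346 0.544
side tray [(0.84, array([ 0.4714, -0.0361, -0.0039]))]
side tray_guard [(0.77, array([ 0.6151, -0.0361,  0.0269])), (0.65, array([ 0.4718, -0.0859,  0.008 ]))]
side red_chisel [(0.65, array([ 0.472 , -0.085 ,  0.0051]))]
top tray [(0.93, array([ 4.673e-01, -3.800e-02,  3.000e-04]))]
top tray_guard []
top red_chisel [(0.69, array([ 0.4727, -0.0812,  0.0061]))]
```

View pics/t.png

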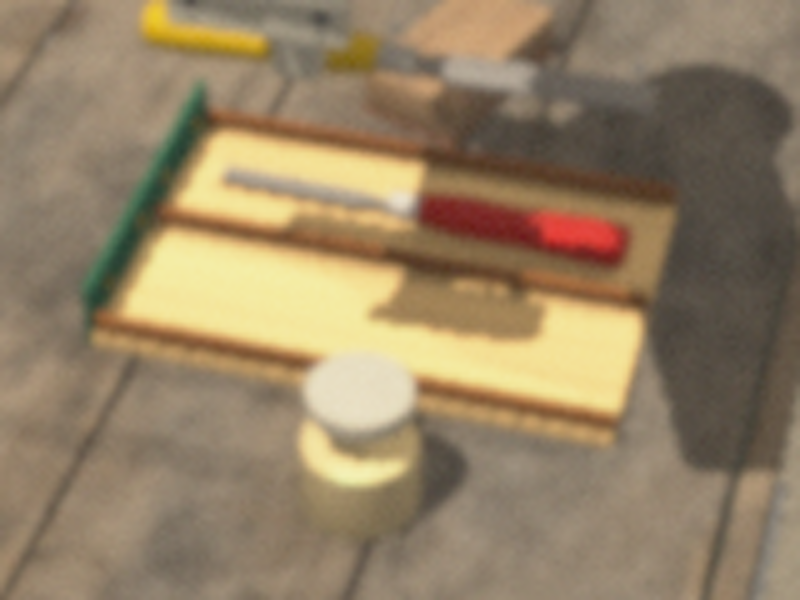

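>>> {"fn": "play_rows", "kwargs": {"plan": [[0, 0, 0, 0, 0, -2.0], [0, 0, 0, 0, 0, -4.0], [0, 0, 0, 0, 0, -6.0], [0, 0, 0, 0, 0, -7.0], [0, 0, 0, 0, 0, -7.0], [0, 0, 0, 0, 0, -7.0], [0, 0, 0, 0, 0, -7.0], [0, 0, 0, 0, 0, -7.0], [0, 0, 0, 0, 0, -7.0], [0, 0, 0, 0, 0, -7.0], [0, 0, 0, 0, 0, -7.0], [0, 0, 0, 0, 0, -7.0], [0, 0, 0, 0, 0, -7.0], [0, 0, 0, 0, 0, -7.0], [0, 0, 0, 0, 0, -6.0], [0, 0, 0, 0, 0, -5.0], [0, 0, 0, 0, 0, -5.0]]}}

```text
clock: 8.43
tool_pos: [0.5057, 0.0045, 0.1916]
orientation: [-180.0, 0.0, -71.7]
force: [-0.1, 0.6, -2.8]
opening: 0.0236
gripper_force: 30.0
```

The side crop shows the held chisel at (250,45) well above the tray, the empty lane below it from (120,270) to (640,350), and the red chisel and jar unmoved. I'll finish the turn and move over the lane middle.

>>> {"fn": "play_rows", "kwargs": {"plan": [[0, 0, 0, 0, 0, -5.0], [0, 0, 0, 0, 0, -7.0], [0, 0, 0, 0, 0, -7.0], [0, 0, 0, 0, 0, -7.0], [0, 0, 0, 0, 0, -7.0], [0, 0, 0, 0, 0, -7.0], [0, 0, 0, 0, 0, -7.0], [0, 0, 0, 0, 0, -7.0], [0, 0, 0, 0, 0, -7.0], [0, 0, 0, 0, 0, -6.0], [0, 0, 0, 0, 0, -4.2], [0, 0, 0, 0, 0, -2.0], [-1.0, 0, 0.5, 0, 0, 0], [-1.6, 0, 1.0, 0, 0, 0], [-1.9, 0, 1.5, 0, 0, 0], [-1.6, 0.1, 1.5, 0, 0, 0], [-1.0, 0, 1.0, 0, 0, 0], [-0.5, 0, 0.5, 0, 0, 0], [0, 0, 0, 0, 0, 0], [0, 0, 0, 0, 0, 0]]}}

```text
clock: 10.1
tool_pos: [0.4305, 0.002, 0.1321]
orientation: [-180.0, -0.1, 1.3]
force: [-0.2, -0.4, -1.5]
opening: 0.0241
gripper_force: 30.0
```

Run:
```python
from h import *
s=snapshot("wrist"); t=snapshot("side")
a=s["frame"][0:320,140:540,::-1]; b=cv2.resize(t["frame"][100:260,240:440,::-1],None,fx=2,fy=2,interpolation=cv2.INTER_CUBIC)
cv2.imwrite("pics/turn.png",np.hstack([a,b]))
o=get_obs();print(o["clock"],o["tool_pos"],o["orientation"],o["opening"],o["force"])
z=o["tool_pos"][2]-.0155
print("yellow");blobs(s,(20,200,120),(32,255,255),z)
np.save("w.npy",s,allow_pickle=True)
```

```text
10.2 [0.43108346 0.00218821 0.13237784] [-1.79979188e+02 -9.53915197e-02  1.30333830e+00] 0.023888914094925218 [ 0.20662434 -0.4888387  -1.73055605]
yellow
  px [ 47. 197.] 1388 mean [0.4583 0.1548] yaw -21.4 ends [0.4351 0.1639] [0.4772 0.1474] wid 0.0121
  px [322. 228.] 2283 mean [0.4435 0.0017] yaw 1.4 ends [0.4248 0.0012] [0.4639 0.0022] wid 0.023
  px [323. 299.] 903 mean [ 3.968e-01 -2.000e-04] yaw 89.8 ends [ 0.3968 -0.0118] [0.3969 0.0109] wid 0.0179
```

View pics/turn.png

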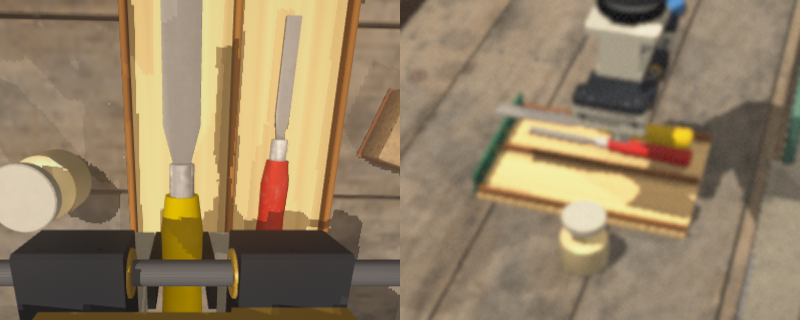

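The picture shows the chisel the right way round, its blade up the lane at (320,80) and the jar at the left. I'll fit the ribs from this side too.

Run:
```python
from h import *
s=np.load("w.npy",allow_pickle=True).item()
m=mask(s,(6,110,50),(16,255,215))
for nm,f0,f1 in [("+y rib",(264,0),(277,230)),("M",(378,0),(370,230)),("-y rib",(499,0),(470,230))]:
    P=[]
    for v in range(5,220):
        c=f0[0]+(f1[0]-f0[0])*v/230; u0=int(c)-9
        k=np.nonzero(m[v,u0:u0+19])[0]
        if len(k)>=2: P.append((u0+k.mean(),v,len(k)))
    P=np.array(P)
    X=proj(s,P[:,:2],.022); a=np.polyfit(X[:,0]-.47,X[:,1],1); r=X[:,1]-np.polyval(a,X[:,0]-.47); k=abs(r)<.003; a=np.polyfit(X[k,0]-.47,X[k,1],1)
    print(nm,len(P),"yaw",np.degrees(a[0]).round(2),"y@.47",a[1].round(4),"w",np.median(P[:,2]),"x",X[:,0].min().round(3),X[:,0].max().round(3))
z=.132-.0155
for p in [(322,5),(321,150),(321.5,180),(322,196)]: print(p,proj(s,p,z)[0].round(4))
```

```text
+y rib 215 yaw 1.42 y@.47 0.047 w 9.0 x 0.415 0.587
M 215 yaw 1.34 y@.47 -0.0407 w 9.0 x 0.417 0.589
-y rib 215 yaw 1.72 y@.47 -0.1297 w 10.0 x 0.419 0.591
(322, 5) [0.5554 0.004  0.1165]
(321, 150) [0.488  0.003  0.1165]
(321.5, 180) [0.4717 0.0023 0.1165]
(322, 196) [0.4626 0.0019 0.1165]
```

>>> {"fn": "play_rows", "kwargs": {"plan": [[0, -0.1, 0.6, 0, 0, -0.1], [0, 0, 1.2, 0, 0, 0], [0, 0, 1.6, 0, 0, 0], [0, 0, 1.6, 0, 0, 0], [0, 0, 1.4, 0, 0, 0], [0, 0, 1.0, 0, 0, 0], [0, 0, 0.7, 0, 0, 0], [0, 0, 0.5, 0, 0, 0], [0, 0, 0.3, 0, 0, 0], [0, 0, 0.2, 0, 0, 0], [0, 0, 0.2, 0, 0, 0], [0, 0, 0, 0, 0, 0], [0, 0, 0, 0, 0, 0], [0, 0, 0, 0, 0, 0]]}}

```text
clock: 11.37
tool_pos: [0.4299, 0.0029, 0.0389]
orientation: [-180.0, -0.0, 1.4]
force: [0.1, 0.1, -1.8]
opening: 0.0238
gripper_force: 30.0
```

>>> {"fn": "play_rows", "kwargs": {"plan": [[0, 0, 0.1, 0, 0, 0], [0, 0, 0.05, 0, 0, 0], [0, 0, 0.05, 0, 0, 0], [0, 0, 0, 0, 0, 0], [0, 0, 0, 0, 0, 0]]}}

```text
clock: 11.78
tool_pos: [0.4296, 0.0028, 0.0365]
orientation: [180.0, 0.0, 1.4]
force: [-0.4, 0.2, -1.0]
opening: 0.0238
gripper_force: 30.0
```

Run:
```python
from h import *
s=snapshot("wrist")
o=get_obs();print(o["clock"],o["tool_pos"],o["opening"],o["force"],o["moment"])
blobs(s,(20,200,120),(32,255,255),.0205)
blobs(s,(0,190,90),(6,255,255),0.0205)
cv2.imwrite("pics/down.png",s["frame"][:,:,::-1])
```

```text
11.8333 [0.42971434 0.00279632 0.03657606] 0.02431789619529775 [-0.49490304 -0.29281803 -1.36942221] [-0.09909972  0.13260428 -0.04993234]
  px [322. 228.] 2302 mean [0.4423 0.0024] yaw 1.5 ends [0.4235 0.0019] [0.4628 0.0029] wid 0.0232
  px [323. 299.] 907 mean [0.3953 0.0004] yaw -88.9 ends [0.3951 0.0123] [ 0.3956 -0.011 ] wid 0.018
  px [469. 208.] 1826 mean [ 0.4566 -0.0809] yaw 18.0 ends [ 0.4333 -0.0884] [ 0.4738 -0.0753] wid 0.0294
```

Down another half millimetre at a time until the floor carries it.

>>> {"fn": "play_rows", "kwargs": {"plan": [[0, 0, 0.05, 0, 0, 0], [0, 0, 0, 0, 0, 0], [0, 0, 0.04, 0, 0, 0], [0, 0, 0, 0, 0, 0], [0, 0, 0, 0, 0, 0]]}}

```text
clock: 12.25
tool_pos: [0.4298, 0.0028, 0.036]
orientation: [180.0, -0.0, 1.4]
force: [-2.0, 0.6, 4.7]
opening: 0.024
gripper_force: 30.0
```

>>> {"fn": "play_rows", "kwargs": {"plan": [[0, 0, 0, 0, 0, 0], [0, 0, 0, 0, 0, 0], [0, 0, 0, 0, 0, 0], [0, 0, 0, 0, 0, 0], [0, 0, 0, 0, 0, 0], [0, 0, 0, 0, 0, 0]], "grip": 3.6}}

```text
clock: 12.75
tool_pos: [0.4297, 0.0028, 0.0356]
orientation: [180.0, 0.0, 1.4]
force: [-0.7, 0.3, 0.5]
opening: 0.0355
gripper_force: 0.0
```

>>> {"fn": "play_rows", "kwargs": {"plan": [[0, 0, -0.2, 0, 0, 0], [0, 0, -0.4, 0, 0, 0], [0, 0, -0.8, 0, 0, 0], [0, 0, -1.2, 0, 0, 0], [0, 0, -2, 0, 0, 0], [0, 0, -2.5, 0, 0, 0], [0, 0, -3, 0, 0, 0], [0, 0, -3, 0, 0, 0], [0, 0, -3, 0, 0, 0], [0, 0, -3, 0, 0, 0], [0, 0, -2, 0, 0, 0], [0, 0, -1, 0, 0, 0], [0, 0, 0, 0, 0, 0], [0, 0, 0, 0, 0, 0]]}}

```text
clock: 13.92
tool_pos: [0.4294, 0.0028, 0.2567]
orientation: [-180.0, -0.0, 1.4]
force: [-0.1, 0.2, -0.7]
opening: 0.0359
gripper_force: 0.0
```

Run:
```python
from h import *
s=snapshot("wrist"); t=snapshot("side")
o=get_obs();print(o["clock"],o["tool_pos"],o["opening"],o["force"])
blobs(s,(20,200,120),(32,255,255),.0205)
blobs(s,(0,190,90),(6,255,255),0.0205)
for k in ["yellow_chisel_mid","red_chisel","jar"]:
    print(k,[(round(d["score"],2),np.round(d["position"],4)) for d in spot_point("wrist",k)+spot_point("side",k)])
a=s["frame"][0:320,140:540,::-1]; b=cv2.resize(t["frame"][100:260,240:440,::-1],None,fx=2,fy=2,interpolation=cv2.INTER_CUBIC)
cv2.imwrite("pics/end.png",np.hstack([a,b]))
```

```text
14.0167 [0.42887336 0.00255214 0.25551389] 0.03595132747579915 [ 0.04606398  0.7254586  -0.01970086]
  px [132. 175.] 666 mean [0.4269 0.2547] yaw -20.5 ends [0.3905 0.2683] [0.4593 0.2426] wid 0.018
  px [322. 195.] 1380 mean [0.405  0.0013] yaw 1.5 ends [ 3.486e-01 -1.000e-04] [0.4617 0.0028] wid 0.0252
  px [384. 187.] 1008 mean [ 0.417  -0.0817] yaw 2.2 ends [ 0.3596 -0.0839] [ 0.4702 -0.0797] wid 0.0258
yellow_chisel_mid [(0.67, array([0.4687, 0.0053, 0.0164])), (0.46, array([ 0.613 , -0.037 ,  0.0262])), (0.6, array([ 3.832e-01,  2.805e-01, -2.000e-04])), (0.59, array([0.471 , 0.003 , 0.0181]))]
red_chisel [(0.65, array([ 0.4705, -0.0827,  0.0069])), (0.67, array([ 0.4724, -0.0819,  0.0065]))]
jar [(0.75, array([0.4433, 0.1153, 0.0013])), (0.59, array([ 0.4506,  0.12  , -0.0041]))]
```

View pics/end.png

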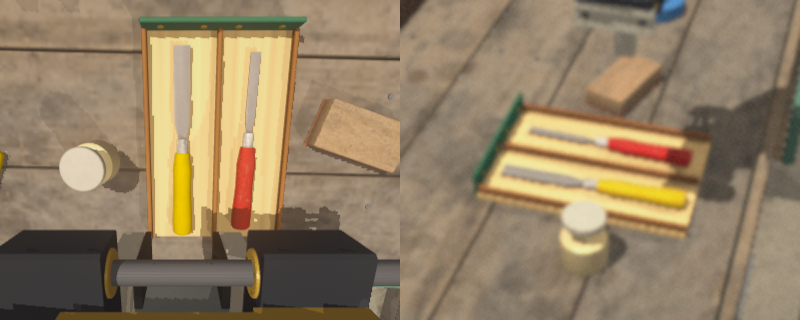

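The picture shows the yellow chisel flat, straight and centred in its lane (322,195), cutting edge at the guard, with the red chisel and jar unmoved and the gripper clear.

```bash
python3 -c "
from plant import *
print(close_job())"
```

```text
the job is handed in; nothing more can be done
None
```

The yellow chisel is turned end for end and lies released, flat and straight in the middle of its own lane, cutting edge toward the green guard. The final camera check shows the red chisel and the jar where they were, and the job is handed in at about 14 s.

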